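# Add the last carton to the pile in the picking bin

## Task

Take the carton off the sloping chute and lay it flat and square on the pile of cartons in the blue bin: the height of the pile is not known, so lower the carton level and gently until you feel it meet the pile, and only then let go of it, do not drop it. Then flip the toggle switch over to its far side to report the bin ready. Leave the tape roll, mug and parcel where they are.

Things in the scene. Friction and masses are not known exactly. Their poses are not given: they have to be found in the camera images.
- carton_mid (a point): Centre of the loose closed cardboard carton, 150 (its x) x 60 (its y) x 24 mm (its z, normal to its large faces), 0.12 to 0.25 kg, rigid. It starts lying flat on the chute's deck, its x axis pointing down the slope, its lower short end against the lip; its 60 mm width is free on both sides for the fingers.
- carton: The same carton; its origin is also the carton's centre, with the same axes.
- chute: Fixed black steel chute on the table. Its deck, 200 mm long and 125 mm wide, slopes down at 30 degrees along the chute's +x (away from the robot), from 140 mm above the table at its high end to 40 mm at its low, far end; a lip 14 mm high stands across the low end; no side walls. Origin on the table under the middle of the deck. The deck is 12 mm beneath the carton's centre, measured square to the slope.
- bin: Fixed blue plastic bin, open at the top, outside 206 (x) x 160 (y) x 110 mm, walls 6 mm, so 148 mm clear inside in y; its -x end wall is only 50 mm high. Origin under its centre on the table.
- stack: The fixed pile of cartons in the middle of the bin, 150 mm along its x and 60 mm along its y, parallel to the bin. The origin lies on the table under the pile's centre and tells NOTHING of its height: the top is level and lies somewhere from 50 to 100 mm above the table, different each time. It gives a little under load, about 0.3 mm per N, up to 8 mm.
- toggle (a joint): Angle of the toggle switch's bat, rad: 0 leaning 0.5 rad from upright to the switch box's -x (towards the robot, the start), 1.0 leaning 0.5 rad to its +x (far side). It snaps over when pushed past upright at 0.5 and stays; under 1 N at the tip moves it.
- switchbox: Fixed grey switch box 96 (x) x 70 (y) x 40 mm; origin on the table under its centre. The bat, a bare metal rod of 12 mm diameter with a 20 mm ball end, turns about the box's y axis on a pivot 42 mm above the table at the box's centre; the ball's centre is 72 mm from the pivot.
- toggle_tip (a point): Centre of the ball at the end of the toggle bat.
- tape: Bystander: roll of brown tape lying flat, 100 mm across, 48 mm high; origin under its centre.
- mug: Bystander: white mug, 80 mm across, 92 mm high; origin under its centre.
- parcel: Bystander: cardboard parcel 110 x 90 x 80 mm; origin under its centre.
Not all that is in view belongs to the job. Of the things that look like the carton, the middle-sized one is meant.

How it is judged:
On the way, in this order (a step that is already met when the one before it is completed fails the run):
1. the carton is held by the fingers, clear of the chute (contact force between the fingers and carton above 1 N and contact force between carton and chute below 0.05 N and distance of carton_mid from where it was at the start of the episode above 0.04 m), for 0.1 s.
2. the carton, still held and level, touches the pile (contact force between the fingers and carton above 1 N and contact force between carton and stack above 0.4 N and angle between carton_mid's own z axis and vertical below 0.14 rad), for 0.15 s.
3. the carton is let go, lying flat and square on the pile (contact force between carton and stack above 0.4 N and angle between carton_mid's own z axis and vertical below 0.1 rad and angle between the x axis of carton_mid and the x axis of stack, either way round below 0.175 rad and x of carton_mid in the frame of stack between -0.015 and 0.015 m and y of carton_mid in the frame of stack between -0.015 and 0.015 m and linear speed of carton below 0.02 m/s and angular speed of carton below 0.1 rad/s and contact force between the fingers and carton below 0.05 N), for 0.2 s.
4. the toggle is flipped to its far side (value of joint toggle above 0.85 rad), for 0.2 s.
At the end, for the whole second after the job is handed in: The carton lies released and at rest on the pile, level within 0.10 rad, its centre within 15 mm of the pile's centre along each of the pile's axes and its long sides parallel to the pile's within 0.175 rad (10 degrees); the toggle reads over 0.85 rad (far side) (all of step 3 and value of joint toggle above 0.85 rad); the robot touches nothing.
It fails at once if the carton falls freely (faster than 0.3 m/s with no finger on it: a drop of about 5 mm) (contact force between the fingers and carton below 0.05 N and linear speed of carton above 0.3 m/s).
It fails at once if the carton is pressed on the pile with more than 40 N (contact force between carton and stack above 40 N).
It fails at once if the tape roll, mug or parcel is moved by more than 30 mm (distance of any of tape, mug, parcel from where it was at the start of the episode above 0.03 m).
It also fails if it takes over 54 s, if anything falls off the work surface, if the arm or the gripper's body presses on something with over 40 N, if the wrist force passes 120 N, or if a joint passes its speed limit or range.

## Robot

A 6-joint arm with a two-finger parallel gripper is mounted at the origin on the work surface. World frame = base frame: x ahead of the robot, y to its left, z up, the work surface at z = 0. Lengths are in m, angles in rad, forces in N, time in s.
With the tool pointing down it reaches from about 0.35 to 0.775 m from the base axis. Payload 7.3 kg.
Tool frame: the origin (TCP) lies at the very end of the fingers, on their centre line; the grasp point (between the pads) lies 19 mm behind it (robot.tcp_to_grasp is the distance from the TCP to the grasp point, in m); z points along the fingers, y is the direction in which the jaws open and shut (so a half turn about z gives the same grasp; the last joint's range is limited). The gripper opens to 92 mm and grips with 3 to 60 N. Pads are 19 mm wide; open, the fingers measure 130 mm over their backs; the gripper's body (75 mm by 190 mm) begins 47 mm behind the grasp point.
Start: joints at [1.001, 0.342, 1.524, -0, 1.275, -0.146], TCP at [0.216, 0.479, 0.227] pointing down, gripper open.
Joint ranges: [-2.53, 2.53], [-0.77, 2.02], [0.04, 2.7], [-1, 4.14], [0.28, 2.66], [-3.11, 3.11]. Speed limits (rad/s): [2.57, 2.57, 3.14, 3.14, 3.14, 3.14].

## Interface

Orientations are given as [roll, pitch, yaw] about the fixed x, y, z axes, in that order (R = Rz(yaw) Ry(pitch) Rx(roll)).
In Python, from cell import robot gives the robot as it stands.
- The arm moves only by the tool arm_command, never from a script. Its argument "motion" is a list that holds one entry, the list of rows, each a list of 7 numbers: the turn, a rotation vector about the tool's x, y, z in units of 90 degrees (1.0 is 90 degrees), then the shift along the tool's x, y, z in units of 30 cm (1.0 is 30 cm), then the opening, from -1 (shut) to 1 (fully open). In form: [[[wx, wy, wz, tx, ty, tz, grip], ...]]. A call has 1 to 8 rows; each row is the pose to reach, as a shift and turn from the pose commanded when the call began, along the tool's axes at that moment; what a row does not reach only later rows make up. A row lasts 1/10 s, in which the tool goes at most 50 mm and 8.59 degrees, less where a joint would pass 70% of its speed; a pose out of reach is approached as far as the arm can. A call with a number of a shift or a turn outside -1 to 1 is refused whole. A call with a gripper value outside its range is refused whole. The fingers move at their own pace and stop on an object; "grip_force" is the grip in N (left out, the last holds). Time passes only in rows, so rows that repeat a pose let the fingers close. It gives the time, the measured TCP pose, the force and the opening at its end, in the units of the state.
- robot.observe(): the state, without advancing time (a new reading comes with each control period).
- robot.read_camera(name): name is "scene" or "top" or "wrist"; returns a dict with "image" (480x640x3 uint8, red, green, blue), "z_map" (480x640 float32, m along the optical axis (not along the pixel's ray), 0 where there is no reading), "fov_y" (degrees; the focal length in pixels is half the picture's height over the tangent of half this angle, whatever the lens; pixels are square), "cx", "cy" (the principal point, pixels), "cam_to_world" (4x4, takes a point from camera to world coordinates). Camera axes: x right, y down, z forward; pixel columns grow to the right and rows downward; lengths in m; the calibration is good to about 2 mm. A picture is of the moment at which its call begins.
- robot.hand_in(): hands the job in, once; it reports no verdict.
The state is a dict: "time": time; "qpos": joint angles; "qvel": joint speeds; "joint_efforts": joint torques, N m; "tool_pos": TCP position; "tool_rot": TCP orientation; "contact_force": force on the tool from outside, world axes, zero at the start; "torque": the same for the moment, N m; "opening": finger opening in m.
Only numpy, scipy, OpenCV 4.12 (cv2) and the standard library are available. Lean on these libraries where they do the work, as an engineer would, in place of code of your own. Each camera call takes 0.05 s, during which the arm holds its last target.

## Working session

There is one attempt and no reset: what is moved stays moved. The work goes in short steps, Python scripts to look and compute and a tool call to move; the robot and the scene stay as the last step left them, time stands still between calls to the robot, and variables do not carry over. Pictures are saved under pics/ and viewed, and the job is handed in when it is done.

Besides the shell and the picture viewer there is one more tool, called after "Request:" as a command line: name --argument value ..., lists and objects as JSON in quotes. arm_command: Moves the arm, as the interface text tells. Its arguments: {"type":"object","properties":{"motion":{"type":"array"},"grip_force":{"type":"number"}},"required":["motion"]}

```bash
ls; mkdir -p pics
cat > h.py <<'E'
import numpy as np, cv2
from cell import robot
from scipy.spatial.transform import Rotation as R
def snap(n,f):
    c=robot.read_camera(n); cv2.imwrite(f'pics/{f}.png',c['image'][:,:,::-1]); np.savez(f'pics/{f}.npz',**c); return c
def cloud(c):
    f=240/np.tan(np.radians(float(c['fov_y']))/2); z=c['z_map']
    v,u=np.mgrid[0:480,0:640]
    P=np.stack([(u-c['cx'])/f*z,(v-c['cy'])/f*z,z],-1)
    T=c['cam_to_world']; W=P@T[:3,:3].T+T[:3,3]; W[z==0]=np.nan
    return W
E
python3 - <<'E'
from h import *
snap('scene','s0');snap('top','t0');print(robot.observe())
E
```

```text
pics
{'time': 0.1, 'qpos': array([ 1.00102041e+00,  3.42647914e-01,  1.52489567e+00, -1.38669709e-05,
        1.27539412e+00, -1.45993500e-01]), 'qvel': array([-0.00116304, -0.00177478, -0.00274831,  0.00044249, -0.00307635,
       -0.00027441]), 'joint_efforts': array([ 5.44867580e-04, -4.32005596e+01, -2.44693637e+01,  7.18445540e-02,
        5.25597122e-02, -7.26399412e-05]), 'tool_pos': array([0.21567546, 0.47826936, 0.22612613]), 'tool_rot': array([-3.14025999e+00, -1.82551591e-04,  2.71781417e+00]), 'contact_force': array([-0.24622667, -0.03323194,  0.91539095]), 'torque': array([ 0.02657788,  0.05044988, -0.02843888]), 'opening': 0.09191450355207409}
```

View pics/s0.png

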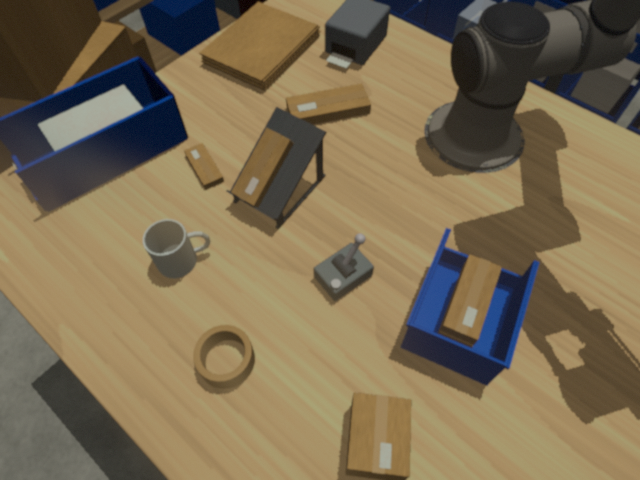

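View pics/t0.png

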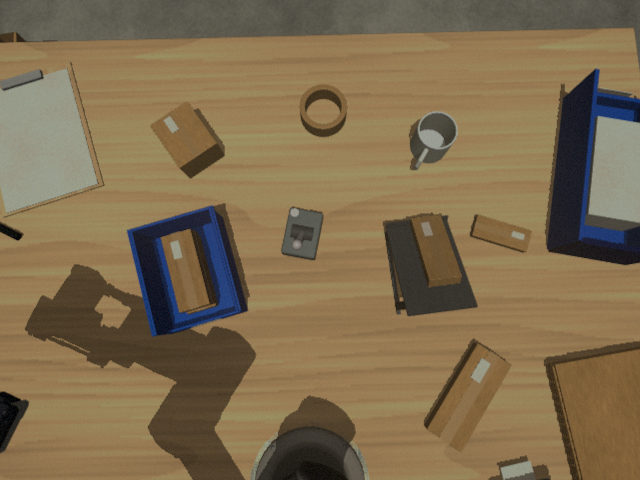

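The scene view and the top view agree. Carton-like things in the top view: a small one at (500,233), one on the black chute at (435,250), and a large one at (468,397). The one on the chute deck is the middle-sized one. The pile in the blue bin is at (188,270), the switch at (302,235), with its ball near (297,244).

Run:
```python
from h import *
c=np.load('pics/t0.npz');W=cloud(c);im=c['image']
np.set_printoptions(precision=4,suppress=True)
print(c['cam_to_world'],c['fov_y'])
for n,(u,v) in dict(pile=(190,280),chutecart=(440,255),small=(500,233),large=(468,397),ball=(297,244),box=(302,250),mug=(440,130),tape=(340,100),parcel=(185,130)).items(): print(n,W[v,u])
cr=np.hstack([cv2.resize(im[190:330,360:540],None,fx=2.2,fy=2.2,interpolation=2),cv2.resize(im[190:330,110:270],None,fx=2.2,fy=2.2,interpolation=2)])
cv2.imwrite('pics/crop0.png',cr[:,:,::-1])
# height map
z=W[...,2]; h=np.clip(np.nan_to_num(z)/0.2*255,0,255).astype(np.uint8)
cv2.imwrite('pics/hm.png',cv2.applyColorMap(h,cv2.COLORMAP_JET))
```

```text
[[-0.0224 -0.9873  0.1571  0.3271]
 [-0.9997  0.0229  0.0018 -0.0394]
 [-0.0053 -0.157  -0.9876  1.004 ]
 [ 0.      0.      0.      1.    ]] 52.857196390733776
pile [0.3949 0.2137 0.0993]
chutecart [ 0.4301 -0.2544  0.1094]
small [ 0.483  -0.4017  0.0212]
large [ 0.1615 -0.3109  0.0302]
ball [0.4565 0.0115 0.1123]
box [0.4545 0.0057 0.0404]
mug [ 0.71   -0.2928  0.017 ]
tape [ 0.7693 -0.0793  0.0476]
parcel [0.6987 0.2359 0.0785]
```

View pics/crop0.png

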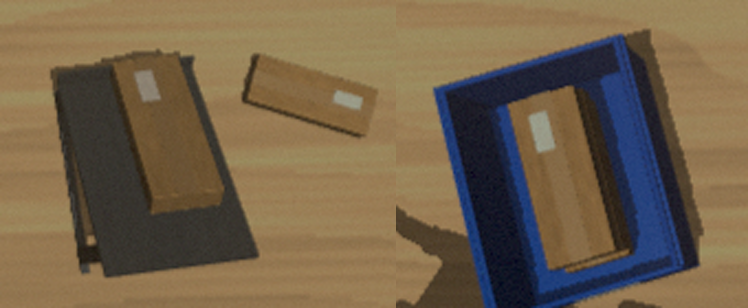

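View pics/hm.png

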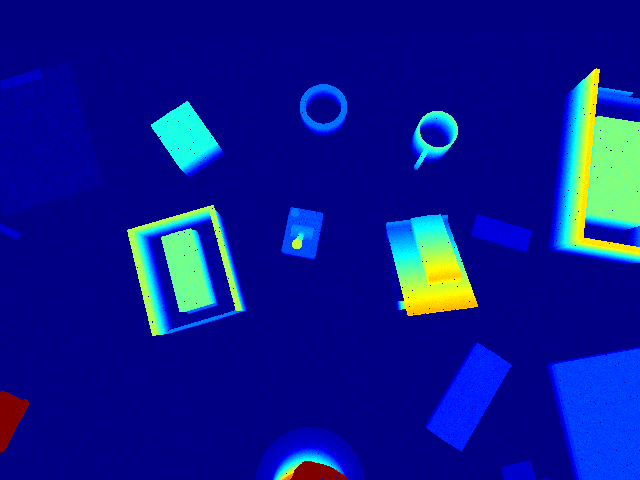

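The crop confirms it: the middle-sized carton lies on the chute with its far short end at the lip. The small one lies on the table. The pile is in the blue bin. Next I fit the poses.

```bash
cat > fit.py <<'E'
from h import *
np.set_printoptions(precision=4,suppress=True)
from scipy import ndimage
def rect(xy):
    (cx,cy),(w,h),a=cv2.minAreaRect(xy.astype(np.float32)*1000)
    return cx,cy,w,h,a
c=np.load('pics/t0.npz');W=cloud(c)
def reg(u0,u1,v0,v1): return W[v0:v1,u0:u1].reshape(-1,3)
def big(u0,u1,v0,v1,pred):
    w=W[v0:v1,u0:u1]; m=pred(w); m=ndimage.binary_opening(m); l,n=ndimage.label(m)
    k=1+np.argmax(ndimage.sum(m,l,range(1,n+1))); return w[l==k]
# pile
z0=np.median(W[275:285,185:195,2])
p=big(155,220,225,320,lambda w:abs(w[...,2]-z0)<0.005); print('pile',z0,p.mean(0),np.median(p[:,2]),rect(p[:,:2]))
# bin rims
b=W[200:340,120:255]; m=abs(b[...,2]-.11)<.004; pb=b[m]; print('binrim',pb.mean(0),rect(pb[:,:2]),len(pb))
# deck plane: points right of carton & left
s=[(400,405,240,300),(462,470,280,300),(405,455,295,305)]
d=np.vstack([reg(*a) for a in [(402,410,230,290),(420,460,294,306)]]); d=d[~np.isnan(d[:,2])]
def plane(p):
    A=np.c_[p[:,:2],np.ones(len(p))]
    for i in range(4):
        k,*_=np.linalg.lstsq(A,p[:,2],rcond=None); r=p[:,2]-A@k; g=abs(r)<.004; A=A[g];p=p[g]
    n=np.array([-k[0],-k[1],1]); return n/np.linalg.norm(n),p.mean(0),r.std()
n,o,r=plane(d); print('deck n',n,'slope',np.degrees(np.arccos(n[2])),'dir',np.degrees(np.arctan2(n[1],n[0])),r)
t=reg(428,445,225,265); nt,ot,rt=plane(t); print('carton top n',nt,np.degrees(np.arccos(nt[2])),np.degrees(np.arctan2(nt[1],nt[0])),rt,'dist',(ot-o)@n)
pc=big(385,485,205,300,lambda w:abs((w-ot)@nt)<0.005)
# in-plane axes
th=np.arctan2(n[1],n[0]); ex=np.cross(np.array([-np.sin(th),np.cos(th),0]),nt); ex/=np.linalg.norm(ex); ey=np.cross(nt,ex)
q=np.c_[(pc-ot)@ex,(pc-ot)@ey]; cx,cy,w,h,a=rect(q); print('carton rect',cx,cy,w,h,a,'ex',ex)
top=ot+ex*cx/1e3+ey*cy/1e3; print('carton top centre',top,'centre',top-nt*.012, 'mean',pc.mean(0))
dk=big(375,490,205,320,lambda w:abs((w-o)@n)<0.006); qd=np.c_[(dk-o)@ex,(dk-o)@ey];print('deck rect',rect(qd))
# switch
sb=W[200:265,275:330]; m=abs(sb[...,2]-.04)<.004; print('box',sb[m].mean(0),rect(sb[m][:,:2]))
m=sb[...,2]>.085; print('bat',sb[m].mean(0),sb[m].max(0),m.sum())
E
python3 fit.py
```

```text
pile 0.09778378315818875 [0.4145 0.2241 0.0973] 0.09735606150540477 (415.4745178222656, 224.88235473632812, 149.4644317626953, 59.69697189331055, 15.561630249023438)
binrim [0.4304 0.2311 0.1092] (415.689453125, 225.0390167236328, 206.1796875, 169.765625, 15.328044891357422) 1448
deck n [0.4967 0.0509 0.8664] slope 29.95508647815039 dir 5.849033358867076 0.0014778153281965085
carton top n [0.4943 0.0435 0.8682] 29.748442955096696 5.026425312562397 0.0014746494725141745 dist 0.024243021295713593
carton rect -1.4283447265625 2.2114315032958984 151.97601318359375 60.84530258178711 0.13892410695552826 ex [ 0.8637  0.0885 -0.4962]
carton top centre [ 0.4504 -0.2487  0.0989] centre [ 0.4445 -0.2492  0.0885] mean [ 0.4461 -0.2484  0.1012]
deck rect (31.171417236328125, -20.32227325439453, 204.7435760498047, 126.43097686767578, 0.2511432468891144)
box [0.4898 0.0034 0.0398] (491.5405578613281, 5.3538970947265625, 69.99713134765625, 96.30413055419922, 78.05311584472656)
bat [0.4594 0.0118 0.109 ] [0.4758 0.0211 0.1178] 100
```

```bash
cat > go.py <<'E'
from h import *
import sys
np.set_printoptions(precision=4,suppress=True)
def to(pos,Rt):
    s=robot.observe(); R0=R.from_euler('xyz',s['tool_rot'])
    w=(R0.inv()*Rt).as_rotvec()/(np.pi/2); t=R0.inv().apply(np.array(pos)-s['tool_pos'])/.3
    print('t=%.2f'%s['time'],'rows ang %.1f pos %.1f'%(np.linalg.norm(w)*90/8.59,np.linalg.norm(t)*6), 'w',w.round(4),'t',t.round(4))
def down(yaw): return R.from_euler('xyz',[np.pi,0,yaw])
# carton grasp frame
TH=np.radians(5.6); C=np.array([.4445,-.2492,.0885])
def slope(a=np.radians(30)):
    n=np.array([np.sin(a)*np.cos(TH),np.sin(a)*np.sin(TH),np.cos(a)]); y=np.array([np.sin(TH),-np.cos(TH),0])
    return R.from_matrix(np.c_[np.cross(y,-n),y,-n]),n
E
python3 - <<'E'
from go import *
to([.42,.15,.30],down(1.568))
Rs,n=slope(); print(Rs.as_matrix(),Rs.as_euler('xyz'))
E
```

```text
t=0.10 rows ang 7.7 pos 7.9 w [-0.0008  0.0004  0.732 ] t [-1.0707 -0.7177 -0.2455]
[[ 0.8619  0.0976 -0.4976]
 [ 0.0845 -0.9952 -0.0488]
 [-0.5    -0.     -0.866 ]] [3.1416 0.5236 0.0977]
```

Request:
arm_command --motion '[[[0,0,0.73,-0.95,-0.65,-0.25,1],[0,0,0.73,-0.95,-0.65,-0.25,1],[0,0,0.73,-0.95,-0.65,-0.25,1],[0,0,0.73,-0.95,-0.65,-0.25,1],[0,0,0.73,-0.95,-0.65,-0.25,1],[0,0,0.73,-0.95,-0.65,-0.25,1],[0,0,0.73,-0.95,-0.65,-0.25,1],[0,0,0.73,-0.95,-0.65,-0.25,1]]]'

```text
time: 0.9
tool_pos: [0.3983, 0.1794, 0.3026]
tool_rot: [3.139, 0.001, 1.559]
contact_force: [-0.6, -0.1, -0.2]
opening: 0.0916
```

Run:
```python
from go import *
print(robot.observe()['qpos'],robot.observe()['tool_pos'])
to([.48,-.15,.27],down(0.4))
```

```text
[ 0.2487  0.1221  1.604  -0.0017  1.4133  0.2605] [0.3983 0.1794 0.3026]
t=0.90 rows ang 7.7 pos 6.8 w [ 0.0019 -0.0004  0.738 ] t [-1.0947  0.2847  0.1107]
```

Request:
arm_command --motion '[[[0,0,0.74,-1,0.28,0.11,1],[0,0,0.74,-1,0.28,0.11,1],[0,0,0.74,-1,0.28,0.11,1],[0,0,0.74,-1,0.28,0.11,1],[0,0,0.74,-1,0.28,0.11,1],[0,0,0.74,-1,0.28,0.11,1],[0,0,0.74,-1,0.28,0.11,1],[0,0,0.74,-1,0.28,0.11,1]]]'

```text
time: 1.7
tool_pos: [0.4795, -0.1189, 0.2675]
tool_rot: [-3.14, 0.002, 0.399]
contact_force: [-1.1, 0.4, -0.4]
opening: 0.0919
```

Run:
```python
from go import *
print(robot.observe()['qpos'],robot.observe()['tool_pos'])
Rs,n=slope(); to(C+n*.09,Rs)
```

```text
[-0.398   0.2557  1.5319 -0.0003  1.3559  0.7736] [ 0.4795 -0.1189  0.2675]
t=1.70 rows ang 4.0 pos 3.2 w [ 0.0497 -0.3297  0.1877] t [-0.1327  0.3998  0.3366]
```

Request:
arm_command --motion '[[[0.05,-0.33,0.188,-0.13,0.4,0.2,1],[0.05,-0.33,0.188,-0.13,0.4,0.2,1],[0.05,-0.33,0.188,-0.13,0.4,0.2,1],[0.05,-0.33,0.188,-0.133,0.4,0.337,1],[0.05,-0.33,0.188,-0.133,0.4,0.337,1],[0.05,-0.33,0.188,-0.133,0.4,0.337,1],[0.05,-0.33,0.188,-0.133,0.4,0.337,1],[0.05,-0.33,0.188,-0.133,0.4,0.337,1]]]'

```text
time: 2.5
tool_pos: [0.4915, -0.2425, 0.1732]
tool_rot: [3.136, 0.513, 0.105]
contact_force: [0.5, 0.1, 1.0]
opening: 0.092
```

Run:
```python
from go import *
Rs,n=slope();c=snap('wrist','w1');print(robot.observe()); to(C-n*.006,Rs)
```

```text
{'time': 2.55, 'qpos': array([-0.4459,  0.7125,  1.1566, -0.2676,  1.7126,  1.0404]), 'qvel': array([-0.0002,  0.0168,  0.004 , -0.0009,  0.0013,  0.0045]), 'joint_efforts': array([ -0.0357, -57.6051, -22.2686,  -1.0831,   1.8849,  -0.0326]), 'tool_pos': array([ 0.4913, -0.2425,  0.1729]), 'tool_rot': array([3.1359, 0.5135, 0.1046]), 'contact_force': array([-0.4512,  0.8461,  0.5479]), 'torque': array([-0.0689, -0.1355,  0.0236]), 'opening': 0.09201074408846219}
t=2.55 rows ang 0.1 pos 2.1 w [ 0.0058 -0.0065  0.0038] t [0.0006 0.004  0.3425]
```

View pics/w1.png

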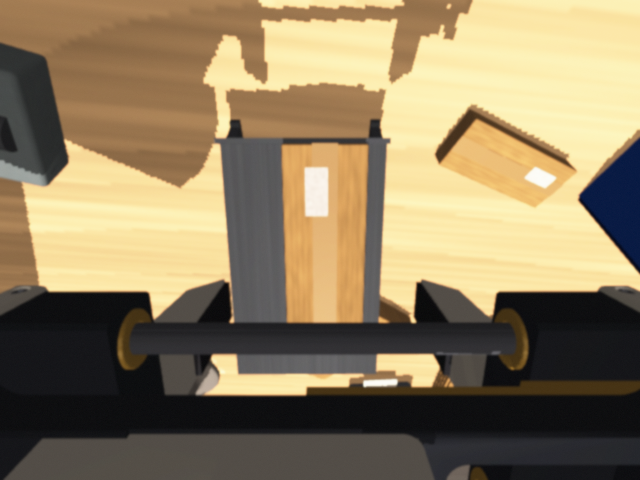

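The wrist view shows the carton strip at columns 283-366, with the fingers' inner edges at 230 and 418. That is centred, and the yaw is right. A depth check before I descend.

Run:
```python
from go import *
c=np.load('pics/w1.npz');W=cloud(c);Rs,n=slope()
a=W[230:310,295:355].reshape(-1,3); d=W[160:300,245:270].reshape(-1,3)
print('top plane dist to C',np.nanmedian((a-C)@n),'deck',np.nanmedian((d-C)@n), np.nanmax(np.abs((a-C)@n-.012)))
# carton edges across y and far end along x
y=Rs.as_matrix()[:,1]; x=Rs.as_matrix()[:,0]
w=W[130:320,225:400].reshape(-1,3); m=abs((w-C)@n-.012)<.004; q=w[m]-C
print('y range',np.percentile(q@y,[1,99]),'x max',np.percentile(q@x,[0.5,99.5]))
```

```text
top plane dist to C 0.009443391880073981 deck -0.014872937725300392 0.005188094270627891
y range [-0.0276  0.0307] x max [-0.0573  0.0743]
```

Request:
arm_command --motion '[[[0.006,-0.006,0.004,0,0.007,0.1,1],[0.006,-0.006,0.004,0,0.007,0.2,1],[0.006,-0.006,0.004,0,0.007,0.27,1],[0.006,-0.006,0.004,0,0.007,0.31,1],[0.006,-0.006,0.004,0,0.007,0.335,1],[0.006,-0.006,0.004,0,0.007,0.352,1],[0.006,-0.006,0.004,0,0.007,0.352,1],[0.006,-0.006,0.004,0,0.007,0.352,1]]]' --grip_force 20

```text
time: 3.35
tool_pos: [0.439, -0.2507, 0.0768]
tool_rot: [-3.138, 0.531, 0.099]
contact_force: [-1.0, -2.2, 1.2]
opening: 0.0913
```

Run:
```python
from go import *
Rs,n=slope(); s=robot.observe();print(s['tool_pos'],s['tool_rot'],s['contact_force'],(s['tool_pos']-C)@Rs.as_matrix()); snap('wrist','w2')
```

```text
[ 0.439  -0.2507  0.0768] [-3.1381  0.5306  0.0985] [-1.0422 -2.2378  1.2026] [0.001 0.001 0.013]
```

View pics/w2.png

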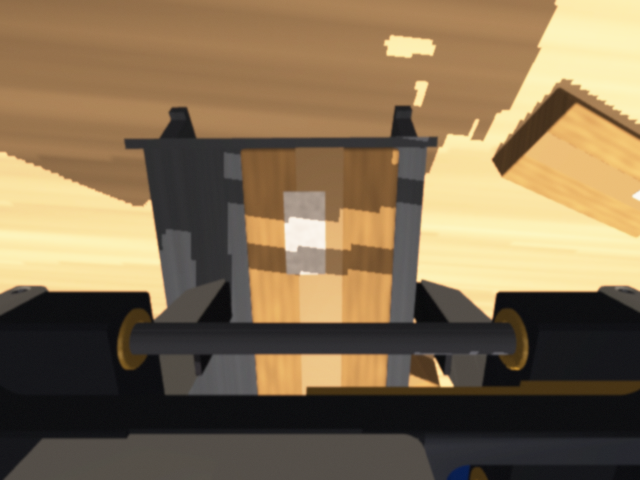

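The fingers straddle the carton. The tip is 13 mm below its centre, close to the deck, so I back off 3 mm and close.

Request:
arm_command --motion '[[[0,0,0,0,0,-0.01,1],[0,0,0,0,0,-0.01,0.3],[0,0,0,0,0,-0.01,-1],[0,0,0,0,0,-0.01,-1],[0,0,0,0,0,-0.01,-1],[0,0,0,0,0,-0.01,-1],[0,0,0,0,0,-0.01,-1],[0,0,0,0,0,-0.01,-1]]]' --grip_force 25

```text
time: 4.2
tool_pos: [0.44, -0.2498, 0.0786]
tool_rot: [-3.136, 0.532, 0.099]
contact_force: [-0.1, 1.2, -0.5]
opening: 0.0602
```

Request:
arm_command --motion '[[[0,0,0,0,0,-0.03,-1],[0,0,0,0,0,-0.08,-1],[0,0,0,0,0,-0.14,-1],[0,0,0,0,0,-0.2,-1],[0,0,0,0,0,-0.28,-1],[0,0,0,0,0,-0.36,-1],[0,0,0,0,0,-0.4,-1],[0,0,0,0,0,-0.4,-1]]]'

```text
time: 5.0
tool_pos: [0.5021, -0.2446, 0.1837]
tool_rot: [-3.138, 0.528, 0.099]
contact_force: [-0.2, -0.0, -3.0]
opening: 0.0598
```

Run:
```python
from go import *
s=robot.observe();print(s['tool_pos'],s['tool_rot'],s['contact_force'],s['qpos']); snap('wrist','w3'); snap('scene','s3')
```

```text
[ 0.5021 -0.2446  0.1837] [-3.1383  0.5281  0.0987] [-0.1561 -0.0236 -2.9862] [-0.4436  0.7369  1.085  -0.266   1.7773  1.0355]
```

View pics/w3.png

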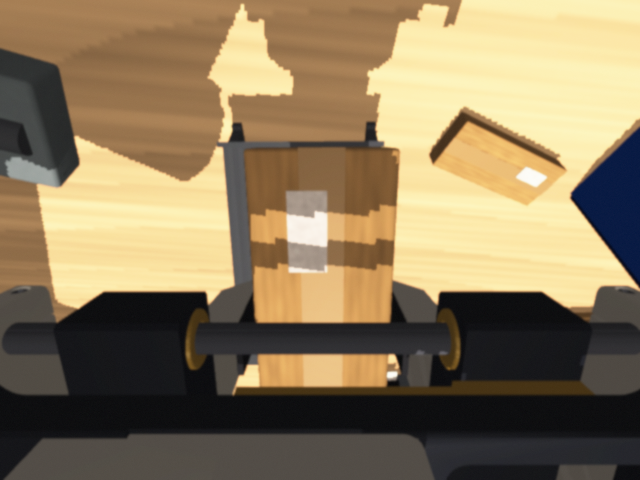

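View pics/s3.png

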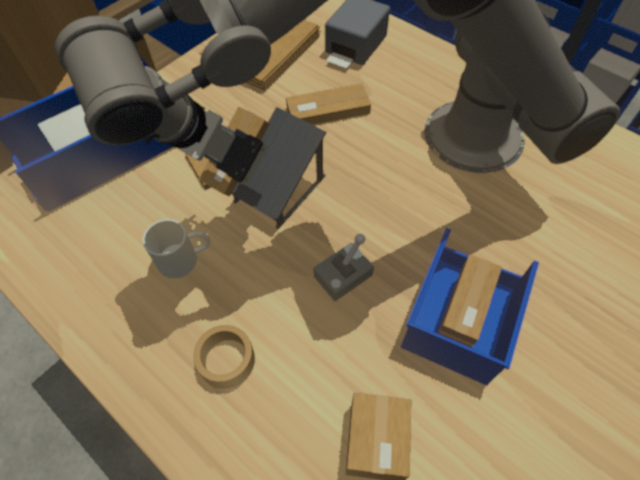

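The carton is held and clear of the chute. In the wrist view its far edge is at row 148 and its sides at columns 247-398, square in the grip. I now measure its pose in the tool frame.

```bash
cat > held.py <<'E'
from go import *
import sys
def held(f,pos,rot):
    c=np.load(f'pics/{f}.npz');W=cloud(c)
    Rt=R.from_euler('xyz',rot)
    L=Rt.inv().apply((W-pos).reshape(-1,3)).reshape(W.shape)
    a=L[160:300,265:380].reshape(-1,3); a=a[np.isfinite(a[:,2])]
    A=np.c_[a[:,:2],np.ones(len(a))]
    for i in range(4):
        k,*_=np.linalg.lstsq(A,a[:,2],rcond=None); r=a[:,2]-A@k; g=abs(r)<.004; A=A[g];a=a[g]
    q=L[130:320,230:410].reshape(-1,3); m=abs(q[:,2]-np.c_[q[:,:2],np.ones(len(q))]@k)<.004; q=q[m]
    print('plane z=%.4f + %.4f x + %.4f y'%(k[2],k[0],k[1]),'x',np.percentile(q[:,0],[.5,99.7]),'y',np.percentile(q[:,1],[1,99]))
    for lo,hi in [(.01,.03),(.03,.05),(.05,.07)]:
        s=q[(q[:,0]>lo)&(q[:,0]<hi)]; print(lo,len(s),np.percentile(s[:,1],[1,99]) if len(s) else '')
if __name__=='__main__':
    s=robot.observe(); held(sys.argv[1],s['tool_pos'],s['tool_rot'])
E
python3 held.py w3
python3 - <<'E'
from go import *
to([.50,-.10,.28],down(.1))
to([.50,-.10,.28],R.from_euler('xyz',[np.pi,0.0,.1]))
E
```

```text
plane z=-0.0229 + -0.0137 x + -0.0065 y x [0.0016 0.074 ] y [-0.0283  0.0312]
0.01 6460 [-0.0348  0.0356]
0.03 6920 [-0.0277  0.0305]
0.05 7908 [-0.0277  0.0305]
t=5.10 rows ang 3.5 pos 3.5 w [-0.0037  0.3387 -0.0013] t [-0.1264 -0.4807 -0.303 ]
t=5.10 rows ang 3.5 pos 3.5 w [-0.0037  0.3387 -0.0013] t [-0.1264 -0.4807 -0.303 ]
```

Request:
arm_command --motion '[[[0,0.08,0,-0.1,-0.1,-0.2,-1],[-0.001,0.17,0,-0.126,-0.2,-0.303,-1],[-0.002,0.25,0,-0.126,-0.32,-0.303,-1],[-0.003,0.3,0,-0.126,-0.42,-0.303,-1],[-0.004,0.339,0,-0.126,-0.48,-0.303,-1],[-0.004,0.339,0,-0.126,-0.48,-0.303,-1],[-0.004,0.339,0,-0.126,-0.48,-0.303,-1]]]'

```text
time: 5.8
tool_pos: [0.4994, -0.1004, 0.28]
tool_rot: [3.14, 0.001, 0.098]
contact_force: [0.2, 0.1, -2.5]
opening: 0.0598
```

Run:
```python
from go import *
s=robot.observe();print(s['tool_pos'],s['tool_rot'],s['opening'])
to([.4155,.2249,.20],down(.2705))
```

```text
[ 0.4994 -0.1004  0.28  ] [3.1402 0.0011 0.0983] 0.05984896053909748
t=5.80 rows ang 1.1 pos 6.9 w [ 0.0008  0.0008 -0.1096] t [-0.1717 -1.1069  0.2652]
```

Request:
arm_command --motion '[[[0,0,-0.02,-0.03,-0.1,0,-1],[0,0,-0.04,-0.06,-0.23,0.0,-1],[0,0,-0.06,-0.09,-0.37,0.02,-1],[0,0,-0.08,-0.12,-0.52,0.06,-1],[0,0,-0.11,-0.15,-0.67,0.1,-1],[0,0,-0.11,-0.17,-0.82,0.12,-1],[0,0,-0.11,-0.17,-0.95,0.15,-1],[0,0,-0.11,-0.17,-0.99,0.15,-1]]]'

```text
time: 6.6
tool_pos: [0.4197, 0.1923, 0.2329]
tool_rot: [3.14, 0.004, 0.273]
contact_force: [0.1, 0.9, -2.6]
opening: 0.0597
```

Run:
```python
from go import *
s=robot.observe();print(s['tool_pos'],s['tool_rot'],s['opening'])
to([.4155,.2249,.14],down(.2705))
```

```text
[0.4197 0.1923 0.2329] [3.1405 0.0039 0.2732] 0.05974274204414061
t=6.60 rows ang 0.0 pos 2.0 w [0.0007 0.0025 0.0017] t [ 0.0171 -0.1087  0.3096]
```

Request:
arm_command --motion '[[[0,0.0025,0.0015,0.02,-0.05,0.05,-1],[0,0.0025,0.0015,0.02,-0.1,0.12,-1],[0,0.0025,0.0015,0.02,-0.109,0.2,-1],[0,0.0025,0.0015,0.02,-0.109,0.27,-1],[0,0.0025,0.0015,0.02,-0.109,0.31,-1],[0,0.0025,0.0015,0.02,-0.109,0.31,-1],[0,0.0025,0.0015,0.02,-0.109,0.31,-1]]]'

```text
time: 7.3
tool_pos: [0.4184, 0.2225, 0.1417]
tool_rot: [3.14, -0.004, 0.268]
contact_force: [0.1, -0.2, -2.9]
opening: 0.06
```

```bash
python3 - <<'E'
from go import *
snap('wrist','w4');snap('top','t4'); c=snap('scene','s4');cv2.imwrite('pics/s4c.png',cv2.resize(c['image'][200:400,340:580],None,fx=3,fy=3)[:,:,::-1])
s=robot.observe();print(s['tool_pos'],s['tool_rot'],s['opening'],s['contact_force'])
to([.4155,.2249,.10],down(.2705))
E
python3 held.py w4
```

```text
[0.4184 0.223  0.1426] [ 3.1401 -0.0059  0.268 ] 0.05977899527521489 [-0.0776 -0.3277 -2.5234]
t=7.45 rows ang 0.0 pos 0.9 w [ 0.001  -0.0037 -0.0016] t [-0.0085 -0.0087  0.1418]
plane z=-0.0198 + -0.0077 x + -0.0037 y x [0.0002 0.0723] y [-0.0284  0.031 ]
0.01 6341 [-0.0334  0.0343]
0.03 6986 [-0.0278  0.0305]
0.05 7899 [-0.0279  0.0304]
```

View pics/w4.png

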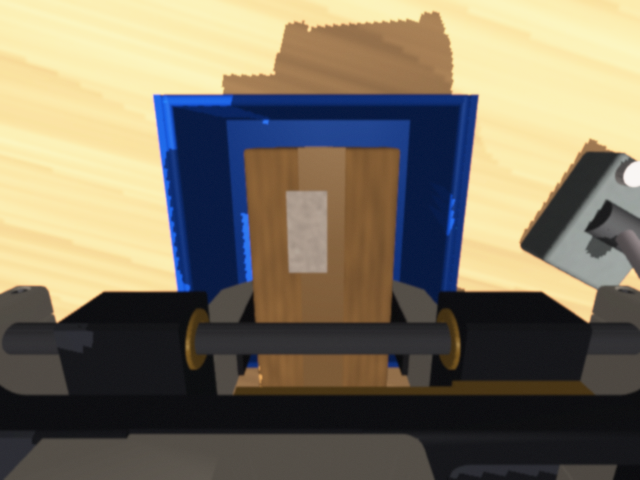

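View pics/s4c.png

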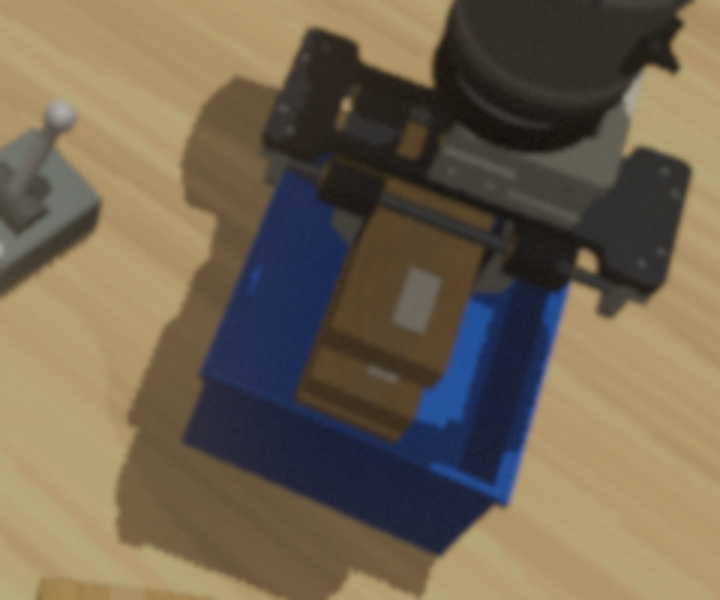

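The wrist and scene crops show the carton level and centred over the pile inside the bin. I go down to about 6 mm above the expected contact, then descend in small steps while watching the force.

Request:
arm_command --motion '[[[0,-0.0037,-0.0016,0,-0.0075,0.03,-1],[0,-0.0037,-0.0016,0,-0.0075,0.06,-1],[0,-0.0037,-0.0016,0,-0.0075,0.085,-1],[0,-0.0037,-0.0016,0,-0.0075,0.1,-1],[0,-0.0037,-0.0016,0,-0.0075,0.112,-1],[0,-0.0037,-0.0016,0,-0.0075,0.112,-1],[0,-0.0037,-0.0016,0,-0.0075,0.112,-1]]]'

```text
time: 8.15
tool_pos: [0.4172, 0.2254, 0.1083]
tool_rot: [3.14, 0.001, 0.271]
contact_force: [0.3, 0.4, -2.5]
opening: 0.0598
```

Run:
```python
from go import *
s=robot.observe();print(s['tool_pos'],s['tool_rot'],s['contact_force'])
to([.4165,.2249,.10],down(.2705))
```

```text
[0.4172 0.2254 0.1083] [3.1402 0.0012 0.271 ] [ 0.3403  0.3743 -2.4976]
t=8.15 rows ang 0.0 pos 0.2 w [0.0009 0.0008 0.0003] t [-0.0028  0.0008  0.0276]
```

Request:
arm_command --motion '[[[0,0,0,-0.002,0,0.004,-1],[0,0,0,-0.002,0,0.008,-1],[0,0,0,-0.002,0,0.011,-1],[0,0,0,-0.002,0,0.014,-1],[0,0,0,-0.002,0,0.014,-1]]]'

```text
time: 8.65
tool_pos: [0.4165, 0.2252, 0.1039]
tool_rot: [3.14, 0.002, 0.271]
contact_force: [-0.2, -0.1, -2.0]
opening: 0.0596
```

Request:
arm_command --motion '[[[0,0,0,0,0,0.003,-1],[0,0,0,0,0,0.006,-1],[0,0,0,0,0,0.006,-1]]]'

```text
time: 8.95
tool_pos: [0.4165, 0.2251, 0.1021]
tool_rot: [3.14, 0.002, 0.271]
contact_force: [0.1, -0.8, -2.7]
opening: 0.0594
```

Request:
arm_command --motion '[[[0,0,0,0,0,0.003,-1],[0,0,0,0,0,0.006,-1],[0,0,0,0,0,0.006,-1]]]'

```text
time: 9.25
tool_pos: [0.4166, 0.2252, 0.1004]
tool_rot: [3.14, 0.001, 0.271]
contact_force: [-0.3, 1.1, -1.7]
opening: 0.0597
```

Request:
arm_command --motion '[[[0,0,0,0,0,0.003,-1],[0,0,0,0,0,0.005,-1],[0,0,0,0,0,0.005,-1]]]'

```text
time: 9.55
tool_pos: [0.4167, 0.2252, 0.0991]
tool_rot: [3.14, 0.001, 0.271]
contact_force: [-0.9, -0.1, 1.6]
opening: 0.0599
```

The vertical force rose from about -2.4 to +1.6 N, which means about 4 N on the pile. I hold to confirm.

Request:
arm_command --motion '[[[0,0,0,0,0,0.001,-1],[0,0,0,0,0,0.001,-1],[0,0,0,0,0,0.001,-1]]]'

```text
time: 9.85
tool_pos: [0.4167, 0.2252, 0.0988]
tool_rot: [3.14, 0.001, 0.271]
contact_force: [-0.5, -0.6, 2.5]
opening: 0.06
```

```bash
python3 - <<'E'
from go import *
s=robot.observe();print(s['tool_pos'],s['tool_rot'],s['contact_force'],s['torque'])
snap('wrist','w5')
E
python3 held.py w5
```

```text
[0.4167 0.2252 0.0988] [3.1402 0.0009 0.2709] [-0.4981 -0.5859  2.498 ] [ 0.0025  0.4383 -0.0265]
plane z=-0.0207 + -0.0034 x + -0.0039 y x [0.0004 0.0726] y [-0.0289  0.0306]
0.01 6392 [-0.0347  0.0343]
0.03 6956 [-0.0283  0.03  ]
0.05 7878 [-0.0284  0.0298]
```

Firm, level contact at about 5 N. Releasing now, opening only partway so the fingers stay clear of the bin walls.

Request:
arm_command --motion '[[[0,0,0,0,0,0,0.4],[0,0,0,0,0,0,0.55],[0,0,0,0,0,0,0.65],[0,0,0,0,0,0,0.65],[0,0,0,0,0,0,0.65],[0,0,0,0,0,0,0.65]]]'

```text
time: 10.5
tool_pos: [0.4165, 0.2252, 0.0986]
tool_rot: [3.14, 0.001, 0.271]
contact_force: [0.3, -0.5, 0.2]
opening: 0.0756
```

Run:
```python
from go import *
s=robot.observe();print(s['tool_pos'],s['tool_rot'],s['contact_force'],s['opening'])
snap('wrist','w6')
```

```text
[0.4165 0.2252 0.0986] [3.1402 0.0014 0.271 ] [ 0.333  -0.47    0.2474] 0.07555664157436084
```

View pics/w6.png

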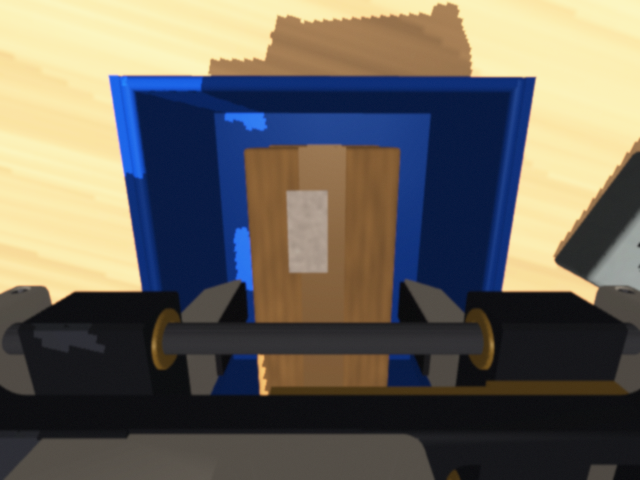

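The fingers are clear on both sides of the carton (columns 245-400), and it lies flat with its far edge on the pile's edge at row 148. I retreat straight up.

Request:
arm_command --motion '[[[0,0,0,0,0,-0.03,0.65],[0,0,0,0,0,-0.08,0.65],[0,0,0,0,0,-0.15,0.65],[0,0,0,0,0,-0.25,0.4],[0,0,0,0,0,-0.35,0],[0,0,0,0,0,-0.42,-1],[0,0,0,0,0,-0.42,-1],[0,0,0,0,0,-0.42,-1]]]'

```text
time: 11.35
tool_pos: [0.4166, 0.2253, 0.2249]
tool_rot: [3.14, 0.001, 0.271]
contact_force: [0.5, -0.3, 0.0]
opening: 0.0407
```

Run:
```python
from go import *
from fit import rect
snap('wrist','w7')
c=np.load('pics/w7.npz');W=cloud(c)
m=abs(W[...,2]-.121)<.008; m[330:]=0; print(np.median(W[m],0),rect(W[m][:,:2]))
```

```text
pile 0.09778378315818875 [0.4145 0.2241 0.0973] 0.09735606150540477 (415.4745178222656, 224.88235473632812, 149.4644317626953, 59.69697189331055, 15.561630249023438)
binrim [0.4304 0.2311 0.1092] (415.689453125, 225.0390167236328, 206.1796875, 169.765625, 15.328044891357422) 1448
deck n [0.4967 0.0509 0.8664] slope 29.95508647815039 dir 5.849033358867076 0.0014778153281965085
carton top n [0.4943 0.0435 0.8682] 29.748442955096696 5.026425312562397 0.0014746494725141745 dist 0.024243021295713593
carton rect -1.4283447265625 2.2114315032958984 151.97601318359375 60.84530258178711 0.13892410695552826 ex [ 0.8637  0.0885 -0.4962]
carton top centre [ 0.4504 -0.2487  0.0989] centre [ 0.4445 -0.2492  0.0885] mean [ 0.4461 -0.2484  0.1012]
deck rect (31.171417236328125, -20.32227325439453, 204.7435760498047, 126.43097686767578, 0.2511432468891144)
box [0.4898 0.0034 0.0398] (491.5405578613281, 5.3538970947265625, 69.99713134765625, 96.30413055419922, 78.05311584472656)
bat [0.4594 0.0118 0.109 ] [0.4758 0.0211 0.1178] 100
[0.4259 0.2256 0.1197] (443.9151611328125, 133.1459503173828, 144.12879943847656, 249.64076232910156, 16.01304817199707)
```

View pics/w7.png

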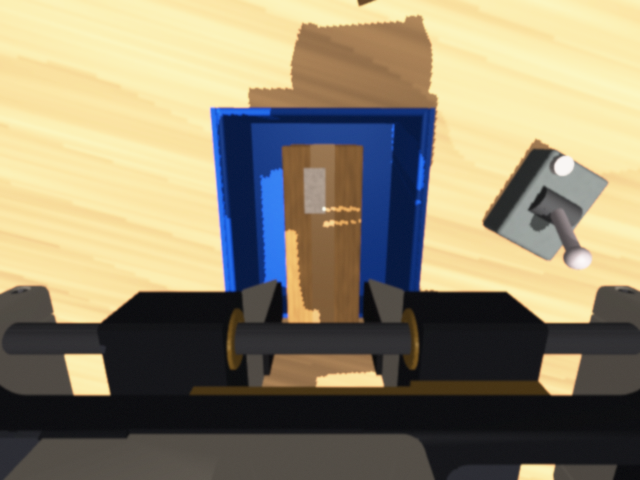

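The carton sits square on the pile and the gripper is clear. Now the switch: box centre (0.4915, 0.0054), yaw -12°, ball at about (0.458, 0.0125, 0.105). That agrees with the given 34.5 mm lean and 105 mm height.

Run:
```python
from go import *
d=np.array([np.cos(-.2086),np.sin(-.2086),0]); P=np.array([.4915,.0054,0])
t=P-d*.088; t[2]=.20; print(t); to(t,down(-.2086)); print(robot.observe()['qpos'])
```

```text
[0.4054 0.0236 0.2   ]
t=11.40 rows ang 3.2 pos 4.1 w [0.0013 0.0012 0.3053] t [-0.2143  0.6377  0.0818]
[ 0.3348  0.2511  1.6615 -0.0014  1.2315  1.635 ]
```

Request:
arm_command --motion '[[[0,0,0.1,-0.06,0.1,0,-1],[0,0,0.2,-0.12,0.25,0,-1],[0,0,0.305,-0.18,0.41,0,-1],[0,0,0.305,-0.214,0.56,0.05,-1],[0,0,0.305,-0.214,0.638,0.082,-1],[0,0,0.305,-0.214,0.638,0.082,-1],[0,0,0.305,-0.214,0.638,0.082,-1]]]'

```text
time: 12.1
tool_pos: [0.4054, 0.0238, 0.1996]
tool_rot: [3.14, 0.003, -0.21]
contact_force: [-0.9, 0.2, 0.1]
opening: 0.0004
```

Run:
```python
from go import *
d=np.array([np.cos(-.2086),np.sin(-.2086),0]); P=np.array([.4915,.0054,0])
s=robot.observe(); print(s['tool_pos'],s['tool_rot'],s['opening'])
t=P-d*.088; t[2]=.088; print(t); to(t,down(-.2086)); snap('wrist','w8')
```

```text
[0.4054 0.0238 0.1996] [ 3.1399  0.0031 -0.2097] 0.00035774527570439825
[0.4054 0.0236 0.088 ]
t=12.10 rows ang 0.0 pos 2.2 w [ 0.0011  0.0019 -0.0007] t [ 0.0012 -0.0001  0.3719]
```

View pics/w8.png

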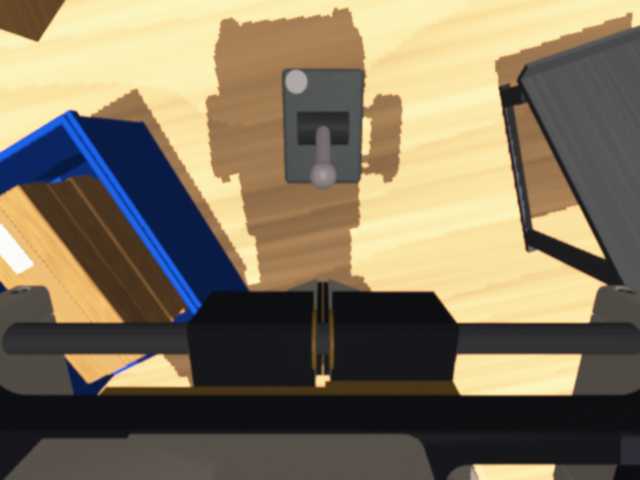

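The closed fingers (column 322) line up with the ball at (322,175), and the box is square to the view. I go down behind the bat, then push.

Request:
arm_command --motion '[[[0,0,0,0,0,0.1,-1],[0,0,0,0,0,0.22,-1],[0,0,0,0,0,0.32,-1],[0,0,0,0,0,0.372,-1],[0,0,0,0,0,0.372,-1],[0,0,0,0,0,0.372,-1]]]'

```text
time: 12.75
tool_pos: [0.4062, 0.0244, 0.0892]
tool_rot: [3.14, 0.0, -0.206]
contact_force: [0.1, -0.0, 0.2]
opening: 0.0003
```

Request:
arm_command --motion '[[[0,0,0,0.05,0,0,-1],[0,0,0,0.1,0,0,-1],[0,0,0,0.15,0,0,-1],[0,0,0,0.2,0,0,-1],[0,0,0,0.24,0,0,-1],[0,0,0,0.28,0,0,-1],[0,0,0,0.28,0,0,-1]]]'

```text
time: 13.45
tool_pos: [0.4903, 0.0062, 0.0903]
tool_rot: [3.14, -0.004, -0.208]
contact_force: [-0.8, -0.3, -0.8]
opening: 0.0006
```

Request:
arm_command --motion '[[[0,0,0,-0.08,0,0,-1],[0,0,0,-0.2,0,0,-1],[0,0,0,-0.28,0,0,-1],[0,0,0,-0.28,0,-0.15,-1],[0,0,0,-0.28,0,-0.3,-1],[0,0,0,-0.28,0,-0.4,-1],[0,0,0,-0.28,0,-0.4,-1]]]'

```text
time: 14.15
tool_pos: [0.4079, 0.0239, 0.2135]
tool_rot: [3.141, -0.01, -0.207]
contact_force: [0.2, -0.4, -0.1]
opening: 0.0009
```

Run:
```python
from go import *
snap('wrist','w9'); c=snap('scene','s9'); snap('top','t9'); print(robot.observe())
```

```text
{'time': 14.3, 'qpos': array([-0.1286,  0.1417,  1.8494, -0.002 ,  1.1514,  1.6508]), 'qvel': array([-0.0047,  0.0253,  0.012 , -0.0007, -0.0024, -0.0004]), 'joint_efforts': array([  0.0447, -32.0263, -23.8206,   0.0223,  -0.0876,   0.0021]), 'tool_pos': array([0.4052, 0.0241, 0.2086]), 'tool_rot': array([ 3.1397,  0.0007, -0.2077]), 'contact_force': array([0.0183, 0.3741, 0.1418]), 'torque': array([-0.05  ,  0.209 , -0.0077]), 'opening': 0.0005481860111792899}
```

View pics/w9.png

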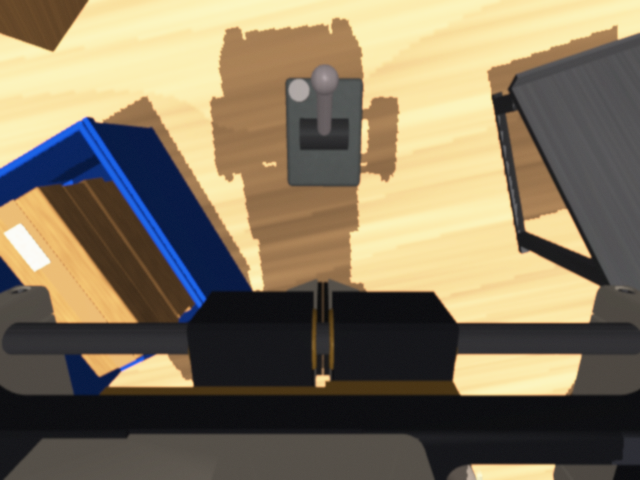

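View pics/t9.png

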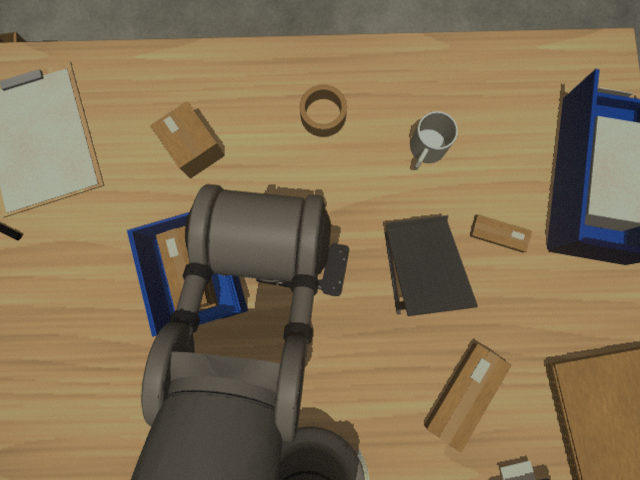

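View pics/s9.png

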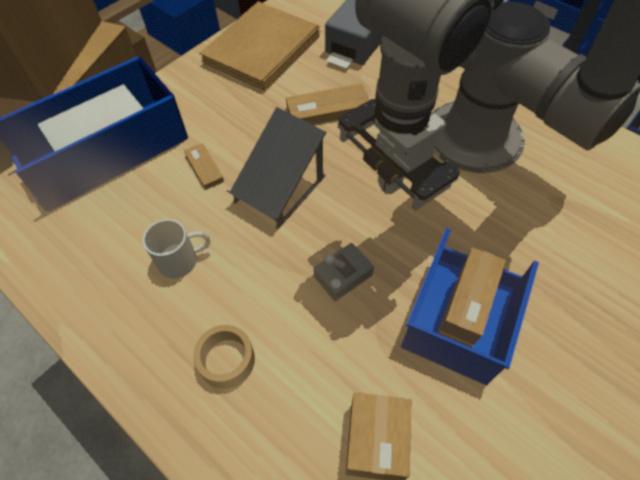

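The ball is now at (324,78), on the far side. The bystanders are where they were, and the carton is square on the pile. A last numeric check before handing in.

```bash
python3 - <<'E' | tail -3
from go import *
from fit import rect
from scipy import ndimage
W=cloud(np.load('pics/s9.npz')); w=W[240:360,430:515]; m=ndimage.binary_opening(abs(w[...,2]-.121)<.006); l,n=ndimage.label(m); k=1+np.argmax(ndimage.sum(m,l,range(1,n+1))); q=w[l==k]
A=np.c_[q[:,:2]-q[:,:2].mean(0),np.ones(len(q))]; print('carton',rect(q[:,:2]),np.linalg.lstsq(A,q[:,2],rcond=None)[0])
W=cloud(np.load('pics/w9.npz')); b=W[68:90,314:336].reshape(-1,3); b=b[b[:,2]>.09]; v=b.mean(0)-[.4915,.0054,.042]
print('ball',b.mean(0),'lean',np.arctan2(v[:2]@[.978,-.208],v[2]))
E
```

```text
bat [0.4594 0.0118 0.109 ] [0.4758 0.0211 0.1178] 100
carton (416.24853515625, 223.70751953125, 152.22926330566406, 60.15168380737305, 15.750449180603027) [-0.0023 -0.0013  0.1205]
ball [ 0.5231 -0.0031  0.1117] lean 0.43815668772041577
```

```bash
python3 -c "
from cell import robot
print(robot.hand_in())"
```

```text
the job is handed in; nothing more can be done
None
```

The carton is lying released on the pile in the blue bin, the toggle is flipped to its far side, and the job was handed in at about 14.3 s. The hand-in reports no verdict.

**How it went:** I gripped the carton square to the 30° slope with 25 N, levelled it and lowered it in 1–2 mm steps. It met the pile at a tool height of about 0.099 m, with up to about 5 N on the pile. I then let go, backed straight up and pushed the bat over with the fingers shut.

**Last checks:**
- **Carton:** its centre is about 1 mm from the pile's centre, its yaw is 15.75° against 15.56° for the pile, and its tilt is about 0.003 rad.
- **Toggle:** the ball is clearly on the far side. Its lean measures 0.44 rad against the nominal 0.5. The camera sees only the top of the ball, and the start position read short in the same way, so I take it as fully over.
- **Bystanders and arm:** by eye, the tape roll, mug and parcel are where they were at the start. The arm was about 0.2 m above the table, touching nothing.

**Disagreement:** the wrist camera put the carton on the chute 2–3 mm lower than the top camera did. The fingertips also went about 13 mm below the carton's estimated centre, close to the deck, so I backed off 3 mm before closing; no contact with the deck was felt.

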